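Jeweller's bench: unfold the fly press crank and bring the ram down

ROBOT

A 6-joint arm with a two-finger parallel gripper is mounted at the origin on the work surface. World frame = base frame: x ahead of the robot, y to its left, z up, the work surface at z = 0. Lengths are in m, angles in rad, forces in N, time in s.
With the tool pointing down it reaches from about 0.3 to 0.875 m from the base axis. Payload 4.2 kg.
Tool frame: the origin (TCP) lies at the very end of the fingers, on their centre line; the grasp point (between the pads) lies 19 mm behind it; z points along the fingers, y is the line along which they close (so a half turn about z gives the same grasp; the last joint's range is limited). The gripper opens to 85 mm and grips with 20 to 120 N. Pads are 22 mm wide; open, the fingers measure 114 mm over their backs; the gripper's body (76 mm by 85 mm) begins 54 mm behind the grasp point. The pads swing forward as they close: fully open they stand 13 mm farther back than shut.
Start: joints at [1.137, 0.32, 1.565, -0, 1.257, -0.02], TCP at [0.231, 0.526, 0.231] pointing down, gripper open.
Joint ranges: [-3.11, 3.11], [-0.84, 2.01], [0.21, 2.61], [-1.34, 4.49], [0.05, 2.63], [-2.56, 2.56]. Speed limits (rad/s): [2.57, 2.57, 3.14, 3.14, 3.14, 3.14].

INTERFACE

Orientations are given as a rotation vector (axis times angle).
In Python, from cell import arm, cams gives the robot as it stands.
- The arm moves only by the tool apply_moves, never from a script. Its argument "commands" is a list of rows, each a list of 6 numbers: the shift along the world's x, y, z in m, then the turn, a rotation vector about the world's x, y, z in degrees. A call has 1 to 20 rows; each row shifts and turns the commanded pose from where the row before left it; what a row does not reach is not made up. A row lasts 1/12 s, in which the tool goes at most 41.7 mm and 7.16 degrees, less where a joint would pass 70% of its speed; a pose out of reach is approached as far as the arm can. A call with a gripper value outside its range is refused whole. "claw" is the opening, from 0 (shut) to 1 (fully open), set as the call begins (left out, the last holds). The fingers move at their own pace and stop on an object; "force" is the grip in N (left out, the last holds). Time passes only in rows, so rows that do not move let the fingers close. It gives the time, the measured TCP pose, the force, the opening and the grip force at its end, in the units of the state.
- arm.get_obs(): the state, without advancing time (a new reading comes with each control period).
- cams.camera(name): name is "scene" or "top" or "wrist"; returns the picture (384x512x3 uint8, red, green, blue); there is no depth.
- cams.camera_model(name): a dict with "fx", "fy", "cx", "cy" (pixels), "pose" (4x4, takes a point from camera to world coordinates). Camera axes: x right, y down, z forward; pixel columns grow to the right and rows downward; lengths in m; the calibration is good to about 2 mm. A picture is of the moment at which its call begins: read the wrist's pose just before it. camera_model takes no time and is no camera call; for the wrist camera it gives the pose at the moment of the call.
- arm.finish_job(): hands the job in; it is judged then, once.
Trained networks look in the newest picture that a camera, given by its name, has taken for a name from the list of things; names that differ only in an ending like _2 or _b are one class to them, and where a whole thing is asked for, a point or a joint stands for the part that bears it (a point fixed in the world has none). Each returns a list of dicts, best first, with "conf" (0 to 1); they miss things now and then, are a little off and sometimes report something else, mostly with a low value. They report only what shows in the picture. A call takes as long as a camera call.
- cams.boxes_of(camera, thing): "centre" ([x, y, z] in m, in world coordinates, good to about 4 mm: the middle of the surface that is visible of it).
- cams.silhouettes(camera, thing): "mask" (384x512 bool, what is visible of it).
- cams.tip_of(camera, thing): "centre" ([x, y, z] in m, in world coordinates, good to about 4 mm: a listed point, or the origin of a listed thing).
The state is a dict: "time": time; "joint_pos": joint angles; "dq": joint speeds; "joint_efforts": joint torques, N m; "eef_pos": TCP position; "orientation": TCP orientation; "ft_force": force on the tool from outside, world axes, zero at the start; "ft_torque": the same for the moment, N m; "grip_width": opening from 0.0 (shut) to 1.0 (fully open); "finger_force": force on a finger pad.
Only numpy, scipy, OpenCV 4.12 (cv2) and the standard library are available. Lean on these libraries where they do the work, as an engineer would, in place of code of your own. Each camera call takes 0.05 s, during which the arm holds its last target. There are 200 camera calls.

TASK

Bring the small fly press's ram down onto the silver blank: swing the wooden crank handle up out of its locking fork until it snaps fully upright, then turn its handwheel a quarter turn clockwise as seen from above. Let go and leave the handle upright; do not turn the plain handwheel of the machine beside it or shift the jar of tools.

Things in the scene. Friction and masses are not known exactly. Their poses are not given: they have to be found in the camera images.
- press: Grey fly press, base 150 x 120 mm; the other machine has no crank. Origin: on the bench under the vertical axis of its level handwheel (138 mm over the rim; rim radius 62 mm, 160 mm up). -x points along the folded crank, z up. On that side a fixed fork (two prongs 24 mm apart, 90 to 100 mm from the axis, tops 190 mm up) holds the folded crank and locks the wheel. Only crank and fork top the wheel.
- crank (a joint): Fold angle, rad: 0 = folded, level, radially outwards through the fork; 1.571 = upright, end stop. Round wooden sleeve 18 mm thick, 18 to 92 mm from its hinge pin, which is level and tangential, 62 mm from the wheel's axis, 176 mm above the bench. A spring (up to 4 N at the grip) pulls it down below about half way, snaps and holds it upright beyond. Clears the fork above 0.8 rad.
- wheel (a joint): Turn of the press's handwheel, rad, positive clockwise seen from above: 0 at the start (crank in line with the fork), stop at 1.75, a quarter turn is 1.571. It carries the crank's hinge round with it, stays where it is left, takes about 2 N at the crank to turn, and lowers the ram.
- crank_grip (a point): Point on the axis of the wooden crank handle, 62 mm from its hinge pin, to pinch; sleeve 18 mm thick. Folded: 124 mm out from the wheel's axis, 176 mm above the bench, free space around and below. Upright: 62 mm from the wheel's axis, 238 mm above the bench.
- plain_wheel (a joint): Turn of the plain spoked steel handwheel (112 mm over the rim, 130 mm above the bench, no crank) on the ring bender, the bystander machine, 0 at the start. Leave it alone.
- jar: Loose white jar, 80 mm across and 95 mm tall, with brushes and tools standing in it up to 185 mm. Origin: centre of its underside. Leave it alone.

How it is judged:
On the way, in this order (a step that is already met when the one before it is completed fails the run):
1. the crank handle is swung up and snapped upright (value of joint crank above 1.3 rad), for 0.2 s.
2. the wheel is turned a quarter turn clockwise with the handle upright (value of joint each of wheel, crank above 1.3 rad), for 0.2 s.
At the end, for the whole second after the job is handed in: The press's handwheel stands at least 1.3 rad (75 degrees) clockwise of its start, up to its stop at 1.75 rad, at rest, and the crank handle is upright within 15 degrees (fold angle over 1.3 rad) (all of step 2 and velocity of joint wheel below 0.1 rad/s); the robot touches nothing.
It fails at once if the plain handwheel is turned by more than 0.15 rad (value of joint plain_wheel above 0.15 rad or value of joint plain_wheel below -0.15 rad).
It fails at once if the jar of tools is shifted by more than 30 mm or tipped over (distance of jar from where it was at the start of the episode above 0.03 m or angle between jar's own z axis and vertical above 0.5 rad).
It also fails if it takes over 40 s, if anything falls off the work surface, if the arm or the gripper's body presses on something with over 40 N, if the wrist force passes 120 N, or if a joint passes its speed limit or range.

## Working session

There is one attempt and no reset: what is moved stays moved. The work goes in short steps, Python scripts to look and compute and a tool call to move; the robot and the scene stay as the last step left them, time stands still between calls to the robot, and variables do not carry over. Pictures are saved under pics/ and viewed, at most 13 in all, crops included, and the job is handed in when it is done.

Besides the shell and the picture viewer there is one more tool, called after "Emit:" by a JSON object that holds its "fn" and its "kwargs". apply_moves: Moves the arm, as the interface text tells. Its arguments: {"type":"object","properties":{"commands":{"type":"array","items":{"type":"array","items":{"type":"number"}}},"claw":{"type":"number"},"force":{"type":"number"}},"required":["commands"]}

```bash
mkdir -p pics
python3 - <<'E'
from cell import arm,cams
import cv2,numpy as np
o=arm.get_obs();print(o['time'],o['eef_pos'],o['orientation'])
ims=[]
for c in['scene','top']:
    im=cams.camera(c);cv2.imwrite(f'pics/{c}0.png',im[:,:,::-1]);
    for t in['press','crank_grip','jar']:
        print(c,t,[(np.round(d['centre'],3),round(d['conf'],2)) for d in cams.tip_of(c,t)[:3]])
    for t in['crank','plain_wheel','wheel']:
        print(c,t,[(np.round(d['centre'],3),round(d['conf'],2)) for d in cams.boxes_of(c,t)[:3]])
    m=cams.camera_model(c);print(m['fx'],m['cx'],m['cy'],np.round(m['pose'],3).tolist())
E
```

```text
0.0 [0.23101009 0.52603189 0.23046903] [-6.45315350e-01 -3.07418923e+00  2.76763672e-03]
scene press [(array([ 0.546, -0.232,  0.002]), 0.97)]
scene crank_grip [(array([ 0.421, -0.26 ,  0.176]), 0.86)]
scene jar [(array([ 0.766,  0.027, -0.001]), 0.59)]
scene crank [(array([ 0.449, -0.248,  0.18 ]), 0.54)]
scene plain_wheel [(array([0.58 , 0.229, 0.133]), 0.72)]
scene wheel [(array([ 0.544, -0.235,  0.169]), 0.98)]
422.1057719034685 259.7037128768925 184.62645682932975 [[-0.233, 0.832, -0.504, 1.045], [0.972, 0.197, -0.125, 0.062], [-0.005, -0.519, -0.855, 0.883], [0.0, 0.0, 0.0, 1.0]]
top press [(array([ 0.544, -0.23 , -0.002]), 0.67)]
top crank_grip [(array([ 0.424, -0.263,  0.172]), 0.77)]
top jar [(array([0.771, 0.029, 0.004]), 0.89)]
top crank [(array([ 0.441, -0.254,  0.188]), 0.77)]
top plain_wheel [(array([0.573, 0.23 , 0.133]), 0.96)]
top wheel [(array([ 0.532, -0.239,  0.167]), 0.97)]
359.2116967900553 249.8221453736853 189.93690938980563 [[-0.006, -0.997, 0.078, 0.524], [-1.0, 0.004, -0.025, -0.022], [0.024, -0.078, -0.997, 0.896], [0.0, 0.0, 0.0, 1.0]]
```

View pics/scene0.png

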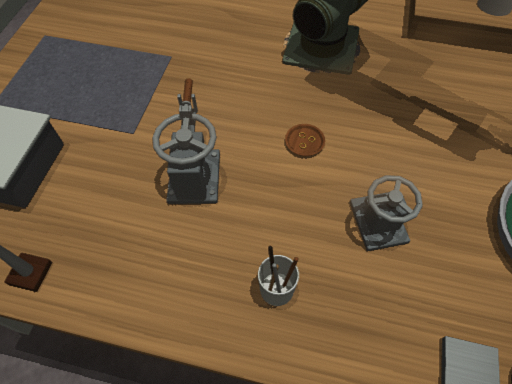

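View pics/top0.png

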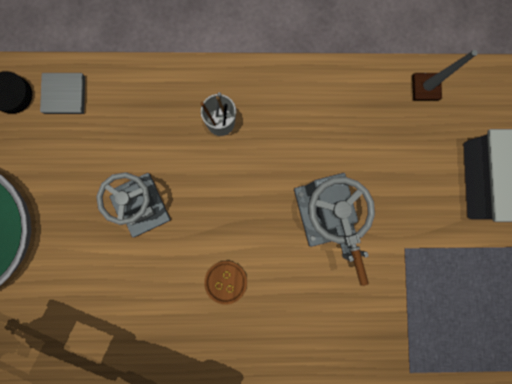

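The scene view shows the press at about (187,140), with its crank folded towards the robot at (188,90). The ring bender is at (395,200) and the jar at (278,280). The top view agrees: the crank runs from (349,250) to (363,283), about 14° off -x, which matches the networks. I'll move above the grip point with the fingers closing tangentially.

Emit:
{"fn": "apply_moves", "kwargs": {"commands": [[0.006, -0.026, 0.006, 0, 0, 1.25], [0.006, -0.026, 0.006, 0, 0, 1.25], [0.006, -0.026, 0.006, 0, 0, 1.25], [0.006, -0.026, 0.006, 0, 0, 1.25], [0.006, -0.026, 0.006, 0, 0, 1.25], [0.006, -0.026, 0.006, 0, 0, 1.25], [0.006, -0.026, 0.006, 0, 0, 1.25], [0.006, -0.026, 0.006, 0, 0, 1.25], [0.006, -0.026, 0.006, 0, 0, 1.25], [0.006, -0.026, 0.006, 0, 0, 1.25], [0.006, -0.026, 0, 0, 0, 1.25], [0.006, -0.026, 0, 0, 0, 1.25], [0.006, -0.026, 0, 0, 0, 1.25], [0.006, -0.026, 0, 0, 0, 1.25], [0.006, -0.026, 0, 0, 0, 1.25], [0.006, -0.026, 0, 0, 0, 1.25], [0.006, -0.026, 0, 0, 0, 1.25], [0.006, -0.026, 0, 0, 0, 1.25], [0.006, -0.026, 0, 0, 0, 1.25], [0.006, -0.026, 0, 0, 0, 1.25]], "claw": 0.7}}

```text
time: 2.37
eef_pos: [0.3512, 0.0051, 0.2916]
orientation: [-0.037, 3.14, 0.0]
ft_force: [0.4, 0.3, 0.0]
grip_width: 0.701
finger_force: 0.0
```

Emit:
{"fn": "apply_moves", "kwargs": {"commands": [[0.006, -0.026, 0, 0, 0, 1.25], [0.006, -0.026, 0, 0, 0, 1.25], [0.006, -0.026, 0, 0, 0, 1.25], [0.006, -0.026, 0, 0, 0, 1.25], [0.006, -0.026, 0, 0, 0, 1.25], [0.006, -0.026, 0, 0, 0, 1.25], [0.006, -0.026, 0, 0, 0, 1.25], [0.006, -0.026, 0, 0, 0, 1.25], [0.006, -0.026, 0, 0, 0, 1.25], [0.006, -0.026, 0, 0, 0, 1.25], [0, 0, 0, 0, 0, 0]]}}

```text
time: 3.28
eef_pos: [0.4122, -0.2575, 0.2909]
orientation: [-0.373, 3.119, -0.004]
ft_force: [0.8, -0.3, 0.0]
grip_width: 0.702
finger_force: 0.0
```

Run:
```python
from cell import arm,cams
import cv2,numpy as np
from scipy.spatial.transform import Rotation as R
o=arm.get_obs();print(o['time'],o['eef_pos'],o['joint_pos'],'\n',R.from_rotvec(o['orientation']).as_matrix().round(3).tolist(),o['grip_width'])
im=cams.camera('wrist');cv2.imwrite('pics/w1.png',im[:,:,::-1])
m=cams.camera_model('wrist');P=m['pose']
for t in['press','crank_grip']: print(t,[(np.round(d['centre'],4),round(d['conf'],2)) for d in cams.tip_of('wrist',t)[:3]])
# crank axis line by back-projecting the mask to z=.176 plane
def axis(mask,m,z):
    v,u=np.nonzero(mask);r=np.stack([(u-m['cx'])/m['fx'],(v-m['cy'])/m['fy'],np.ones(len(u))])
    d=m['pose'][:3,:3]@r;c=m['pose'][:3,3:];p=(c+d*(z-c[2])/d[2])[:2].T
    mu=p.mean(0);e=np.linalg.svd(p-mu,full_matrices=False)[2][0];e*=-np.sign(e[0]);s=(p-mu)@e
    return mu.round(4),np.degrees(np.arctan2(-e[1],-e[0])).round(1),s.min().round(3),s.max().round(3)
for c in['wrist','top']:
    if c=='top':cams.camera('top')
    for s in cams.silhouettes(c,'crank')[:2]: print(c,s['conf'],axis(s['mask'],cams.camera_model(c),.18))
```

```text
3.2833 [ 0.41220712 -0.25747532  0.29093315] [-5.80933825e-01  1.42902174e-01  1.65098685e+00 -1.66090942e-03
  1.34608265e+00 -2.38953924e+00] 
 [[-0.972, -0.236, 0.0], [-0.236, 0.972, -0.002], [0.0, -0.002, -1.0]] 0.7020607881779117
press [(array([ 0.541 , -0.2295,  0.0016]), 0.76)]
crank_grip [(array([ 0.4214, -0.2611,  0.1755]), 0.85)]
wrist 0.97 (array([ 0.4367, -0.2514]), np.float64(14.4), np.float64(-0.056), np.float64(0.049))
top 0.84 (array([ 0.4406, -0.2523]), np.float64(14.1), np.float64(-0.05), np.float64(0.05))
```

View pics/w1.png

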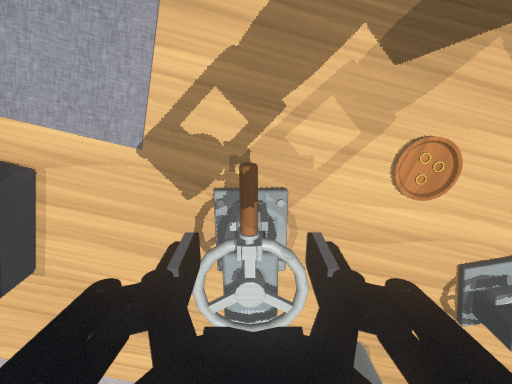

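Run:
```python
from cell import cams
import cv2,numpy as np
for c,f in(('wrist','w1'),('top','top0'),('scene','scene0')):
    m=cams.camera_model(c);im=cv2.imread(f'pics/{f}.png')
    h=cv2.cvtColor(im,cv2.COLOR_BGR2HSV);mk=cv2.inRange(h,(3,120,40),(14,255,190))
    w=np.linalg.inv(m['pose']);q=w[:3,:3]@np.array([.4224,-.2617,.176])+w[:3,3];uv=(q[:2]/q[2]*[m['fx'],m['fy']]+[m['cx'],m['cy']])
    n,l,s,cc=cv2.connectedComponentsWithStats(mk)
    k=min((k for k in range(1,n) if s[k,4]>60),key=lambda k:np.linalg.norm(cc[k]-uv))
    v,u=np.nonzero(l==k);r=np.stack([(u-m['cx'])/m['fx'],(v-m['cy'])/m['fy'],np.ones(len(u))])
    d=m['pose'][:3,:3]@r;o=m['pose'][:3,3:];p=(o+d*(.178-o[2])/d[2])[:2].T
    mu=p.mean(0);e=np.linalg.svd(p-mu,full_matrices=False)[2][0];t=(p-mu)@e
    print(c,uv,cc[k],s[k],mu.round(4),np.degrees(np.arctan(e[1]/e[0])),t.min(),t.max())
```

```text
wrist [241.39358961 192.91241472] [248.42230347 199.13802559] [ 239  162   19   74 1094] [ 0.4269 -0.2534] 14.144961631663351 -0.03797828797195805 0.03889480907177756
top [361.60067394 268.37529316] [359.6037037  267.44814815] [352 250  16  36 270] [ 0.4246 -0.2571] 13.693864307941178 -0.03391265419053573 0.034756608768038114
scene [186.39665015  89.81989037] [187.43859649  89.52631579] [183  78  10  24 171] [ 0.4226 -0.2588] 14.771941377558395 -0.0359129572757965 0.035004830758731786
```

The wrist view shows the crank sleeve from (248,163) to (248,236), in line with the hand and midway between the fingers. I'll descend around it and pinch.

Emit:
{"fn": "apply_moves", "kwargs": {"commands": [[0.001, -0.001, -0.015, 0, 0, 0], [0.001, -0.001, -0.015, 0, 0, 0], [0, 0, -0.015, 0, 0, 0], [0, 0, -0.015, 0, 0, 0], [0, 0, -0.015, 0, 0, 0], [0, 0, -0.015, 0, 0, 0], [0, 0, -0.015, 0, 0, 0], [0, 0, -0.015, 0, 0, 0], [0, 0, -0.01, 0, 0, 0], [0, 0, 0, 0, 0, 0]]}}

```text
time: 4.42
eef_pos: [0.4121, -0.2541, 0.1597]
orientation: [0.378, -3.116, -0.004]
ft_force: [-0.8, 1.6, 0.5]
grip_width: 0.702
finger_force: 0.0
```

Emit:
{"fn": "apply_moves", "kwargs": {"commands": [[0, 0, 0, 0, 0, 0], [0, 0, 0, 0, 0, 0], [0, 0, 0, 0, 0, 0], [0, 0, 0, 0, 0, 0], [0, 0, 0, 0, 0, 0], [0, 0, 0, 0, 0, 0], [0, 0, 0, 0, 0, 0], [0, 0, 0, 0, 0, 0]], "claw": 0, "force": 25}}

```text
time: 5.08
eef_pos: [0.4142, -0.2573, 0.1626]
orientation: [-0.376, 3.116, -0.007]
ft_force: [-0.1, -5.0, 2.0]
grip_width: 0.197
finger_force: 24.7
```

Emit:
{"fn": "apply_moves", "kwargs": {"commands": [[0.0005, 0.0001, 0.0059, 0, 0, 0], [0.0005, 0.0001, 0.0059, 0, 0, 0], [0.0015, 0.0004, 0.0057, 0, 0, 0], [0.0015, 0.0004, 0.0057, 0, 0, 0], [0.0024, 0.0006, 0.0054, 0, 0, 0], [0.0024, 0.0006, 0.0054, 0, 0, 0], [0.0033, 0.0008, 0.0049, 0, 0, 0], [0.0033, 0.0008, 0.0049, 0, 0, 0], [0, 0, 0, 0, 0, 0], [0, 0, 0, 0, 0, 0]]}}

```text
time: 5.92
eef_pos: [0.4286, -0.2521, 0.2052]
orientation: [-0.377, 3.119, -0.001]
ft_force: [-0.0, -2.9, -2.6]
grip_width: 0.198
finger_force: 25.3
```

Run:
```python
from cell import arm,cams
import cv2,numpy as np
o=arm.get_obs();print(o['joint_pos'].round(3) if hasattr(o['joint_pos'],'round') else o['joint_pos'],o['finger_force'])
im=cams.camera('scene')[40:230,110:310];cv2.imwrite('pics/s2.png',cv2.resize(im,None,fx=3,fy=3)[:,:,::-1])
print([(np.round(d['centre'],4),round(d['conf'],2)) for d in cams.tip_of('scene','crank_grip')[:3]])
```

```text
[-5.540e-01  2.170e-01  1.778e+00 -1.000e-03  1.146e+00 -2.366e+00] 25.32118946313858
[(array([ 0.4334, -0.2528,  0.206 ]), 0.82)]
```

View pics/s2.png

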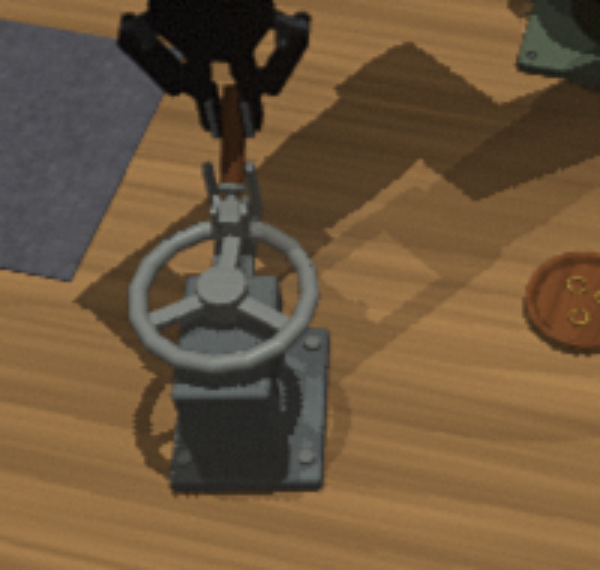

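The view shows the sleeve between the fingers at crop (232,110), lifted to about 40° above the fork at (230,180). I'll continue the arc.

Emit:
{"fn": "apply_moves", "kwargs": {"commands": [[0.0041, 0.001, 0.0042, 0, 0, 0], [0.0041, 0.001, 0.0042, 0, 0, 0], [0.0047, 0.0012, 0.0034, 0, 0, 0], [0.0047, 0.0012, 0.0034, 0, 0, 0], [0.0052, 0.0013, 0.0025, 0, 0, 0], [0.0052, 0.0013, 0.0025, 0, 0, 0], [0.0056, 0.0014, 0.0015, 0, 0, 0], [0.0056, 0.0014, 0.0015, 0, 0, 0], [0.0057, 0.0014, 0.0005, 0, 0, 0], [0.0057, 0.0014, 0.0005, 0, 0, 0], [0, 0, 0, 0, 0, 0], [0, 0, 0, 0, 0, 0], [0, 0, 0, 0, 0, 0]]}}

```text
time: 7.1
eef_pos: [0.48, -0.2385, 0.2291]
orientation: [-0.377, 3.117, 0.002]
ft_force: [2.3, -0.1, 1.3]
grip_width: -0.003
finger_force: 1.1
```

Run:
```python
from cell import arm,cams
import cv2,numpy as np
o=arm.get_obs();print(o['joint_pos'],o['finger_force'],o['ft_force'])
im=cams.camera('scene')[40:230,110:310];cv2.imwrite('pics/s3.png',cv2.resize(im,None,fx=3,fy=3)[:,:,::-1])
for t in('crank_grip','press'):print([(np.round(d['centre'],4),round(d['conf'],2)) for d in cams.tip_of('scene',t)[:3]])
```

```text
[-4.83651587e-01  2.59390869e-01  1.65672265e+00  1.92745581e-03
  1.22488976e+00 -2.29601482e+00] 1.0839719697833061 [ 2.31201852 -0.07684034  1.3105499 ]
[(array([ 0.4655, -0.2438,  0.231 ]), 0.45)]
[(array([ 0.5468, -0.2319,  0.0028]), 0.81)]
```

View pics/s3.png

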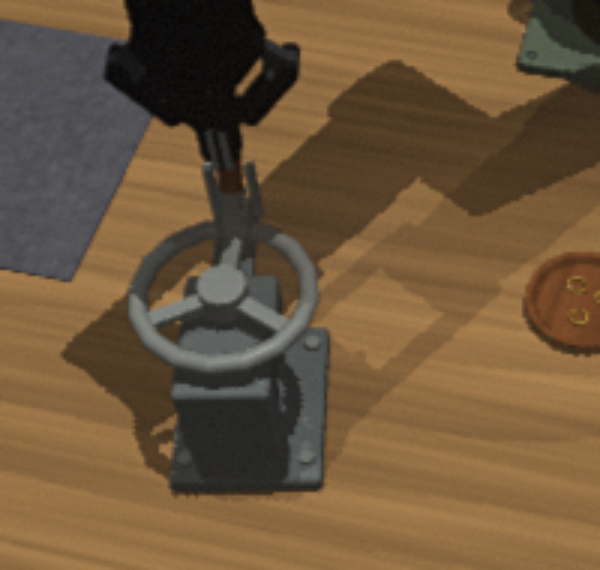

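The fingers have shut on nothing, so the sleeve slipped out. In this view brown shows only at crop (230,180), and the crank's state isn't clear. I'll check the top and wrist cameras.

Run:
```python
from cell import arm,cams
import cv2,numpy as np
a=cams.camera('top');b=cams.camera('wrist')
print([(c,[(np.round(d['centre'],4),round(d['conf'],2)) for d in cams.tip_of(c,'crank_grip')[:3]]) for c in('top','wrist')])
a=cv2.resize(a[150:310,270:430],(400,400));b=cv2.resize(b[100:384,100:384],(400,400))
cv2.imwrite('pics/c4.png',np.hstack([a,b])[:,:,::-1])
```

```text
[('top', []), ('wrist', [(array([ 0.4575, -0.2465,  0.2326]), 0.81)])]
```

View pics/c4.png

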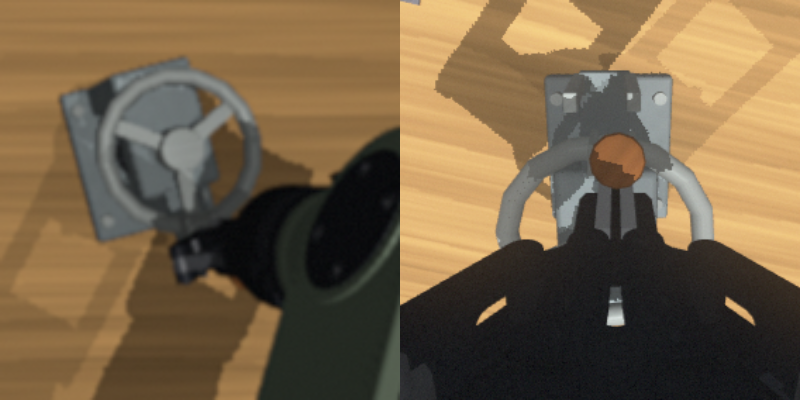

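The wrist view shows the sleeve end-on at crop (617,160). It's leaning about 65°, past half way, and held from snapping by the shut fingers just inside it. Moving the fingers inwards will let it snap upright.

Emit:
{"fn": "apply_moves", "kwargs": {"commands": [[0.005, 0.0012, 0, 0, 0, 0], [0.005, 0.0012, 0, 0, 0, 0], [0.005, 0.0012, 0, 0, 0, 0], [0.005, 0.0012, 0, 0, 0, 0], [0.005, 0.0012, 0, 0, 0, 0], [0.005, 0.0012, 0, 0, 0, 0], [0, 0, 0, 0, 0, 0], [0, 0, 0, 0, 0, 0], [0, 0, 0, 0, 0, 0], [0, 0, 0, 0, 0, 0]]}}

```text
time: 8.28
eef_pos: [0.509, -0.2319, 0.2293]
orientation: [0.377, -3.119, -0.0]
ft_force: [-0.2, -0.8, 0.4]
grip_width: -0.002
finger_force: 0.0
```

Run:
```python
from cell import arm,cams
import cv2,numpy as np
b=cams.camera('wrist');s=cams.camera('scene')
print([(c,[(np.round(d['centre'],4),round(d['conf'],2)) for d in cams.tip_of(c,'crank_grip')[:3]]) for c in('scene','wrist')])
s=cv2.resize(s[40:200,110:270],(400,400));b=cv2.resize(b[100:384,100:384],(400,400))
cv2.imwrite('pics/c5.png',np.hstack([s,b])[:,:,::-1])
```

```text
[('scene', []), ('wrist', [(array([ 0.4748, -0.2436,  0.2386]), 0.55)])]
```

View pics/c5.png

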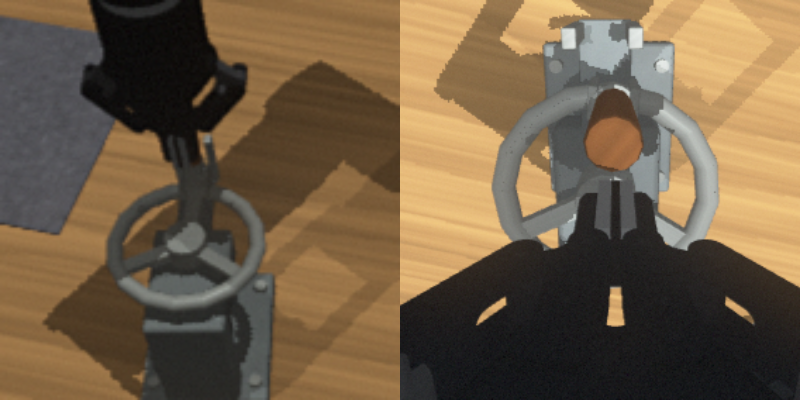

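The wrist view shows the sleeve upright, with its end at crop (613,143) and free of the fingers. I'll open, straddle it and close to a loose cage.

Emit:
{"fn": "apply_moves", "kwargs": {"commands": [[0, 0, 0, 0, 0, 0], [0, 0, 0, 0, 0, 0], [0, 0, 0, 0, 0, 0], [0, 0, 0, 0, 0, 0], [-0.0045, -0.0015, -0.0015, 0, 0, 0], [-0.0045, -0.0015, -0.0015, 0, 0, 0], [-0.0045, -0.0015, -0.0015, 0, 0, 0], [-0.0045, -0.0015, -0.0015, 0, 0, 0], [-0.0045, -0.001, -0.0015, 0, 0, 0], [-0.0045, -0.001, -0.0015, 0, 0, 0], [0, 0, 0, 0, 0, 0]], "claw": 0.55}}

```text
time: 9.4
eef_pos: [0.481, -0.24, 0.22]
orientation: [0.376, -3.118, -0.001]
ft_force: [0.5, 1.0, -0.6]
grip_width: 0.55
finger_force: 0.0
```

Emit:
{"fn": "apply_moves", "kwargs": {"commands": [[0, 0, 0, 0, 0, 0], [0, 0, 0, 0, 0, 0], [0, 0, 0, 0, 0, 0], [0, 0, 0, 0, 0, 0]], "claw": 0.29}}

```text
time: 9.73
eef_pos: [0.4825, -0.2399, 0.2204]
orientation: [-0.377, 3.119, -0.0]
ft_force: [0.1, 0.5, -0.1]
grip_width: 0.292
finger_force: 0.0
```

Run:
```python
from cell import arm,cams
import cv2,numpy as np
b=cams.camera('wrist');s=cams.camera('top')
print([(c,[(np.round(d['centre'],4),round(d['conf'],2)) for d in cams.tip_of(c,'crank_grip')[:3]]) for c in('top','wrist')])
s=cv2.resize(s[150:310,270:430],(400,400));b=cv2.resize(b[100:384,100:384],(400,400))
cv2.imwrite('pics/c6.png',np.hstack([s,b])[:,:,::-1])
```

```text
[('top', []), ('wrist', [(array([ 0.477 , -0.2442,  0.238 ]), 0.92)])]
```

View pics/c6.png

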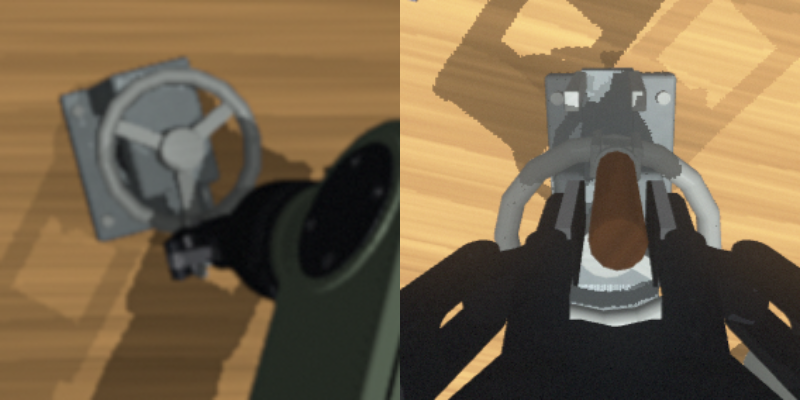

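The sleeve sits between the open fingers, at crop x 590–645 inside a gap of 580–655. I'll turn the first 45° clockwise and then check.

Emit:
{"fn": "apply_moves", "kwargs": {"commands": [[-0.002, -0.0005, 0, 0, 0, 0], [-0.0008, 0.0053, 0, 0, 0, -5], [-0.0005, 0.0053, 0, 0, 0, -5], [0.0001, 0.0053, 0, 0, 0, -5], [0.0005, 0.0053, 0, 0, 0, -5], [0.0009, 0.0052, 0, 0, 0, -5], [0.0015, 0.0051, 0, 0, 0, -5], [0.0018, 0.005, 0, 0, 0, -5], [0.0023, 0.0048, 0, 0, 0, -5], [0.0027, 0.0046, 0, 0, 0, -5], [0, 0, 0, 0, 0, 0], [0, 0, 0, 0, 0, 0]]}}

```text
time: 10.93
eef_pos: [0.4886, -0.1944, 0.2203]
orientation: [-0.841, -3.027, -0.0]
ft_force: [-1.2, -0.9, 0.1]
grip_width: 0.29
finger_force: 0.0
```

Run:
```python
from cell import arm,cams
import cv2,numpy as np
b=cams.camera('wrist');s=cams.camera('scene')
print(arm.get_obs()['joint_pos'],[(c,[(np.round(d['centre'],4),round(d['conf'],2)) for d in cams.tip_of(c,'crank_grip')[:3]]) for c in('scene','wrist')])
s=cv2.resize(s[40:200,110:270],(400,400));b=cv2.resize(b[100:384,100:384],(400,400))
cv2.imwrite('pics/c7.png',np.hstack([s,b])[:,:,::-1])
```

```text
[-4.01055397e-01  2.50114320e-01  1.69270226e+00  7.15608880e-05
  1.19892586e+00 -1.42873491e+00] [('scene', [(array([ 0.4845, -0.1923,  0.2388]), 0.49)]), ('wrist', [(array([ 0.4866, -0.1966,  0.2381]), 0.58)])]
```

View pics/c7.png

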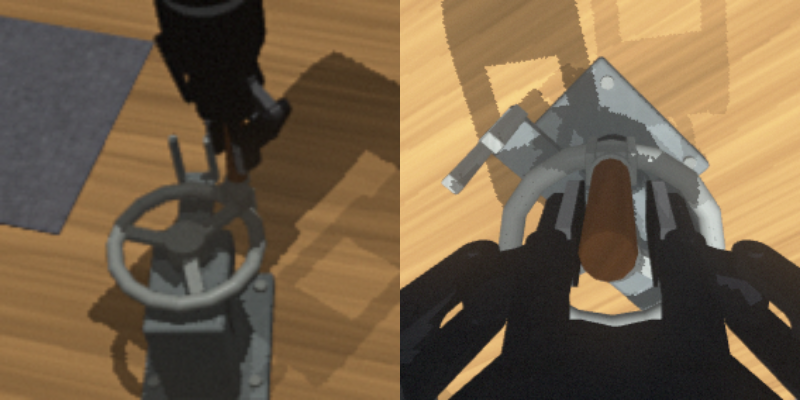

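The handle is upright in the cage and the wheel is turned about 45°; the fork has moved off to crop (480,150) in the wrist view. I'll do the rest of the turn.

Emit:
{"fn": "apply_moves", "kwargs": {"commands": [[0.0031, 0.0044, 0, 0, 0, -5], [0.0034, 0.004, 0, 0, 0, -5], [0.0038, 0.0038, 0, 0, 0, -5], [0.0041, 0.0034, 0, 0, 0, -5], [0.0044, 0.003, 0, 0, 0, -5], [0.0046, 0.0026, 0, 0, 0, -5], [0.0049, 0.0022, 0, 0, 0, -5], [0.005, 0.0018, 0, 0, 0, -5], [0.0051, 0.0013, 0, 0, 0, -5], [0.0026, 0.0005, 0, 0, 0, -2], [0, 0, 0, 0, 0, 0], [0, 0, 0, 0, 0, 0], [0, 0, 0, 0, 0, 0]]}}

```text
time: 12.22
eef_pos: [0.5295, -0.1676, 0.2203]
orientation: [1.98, 2.439, 0.0]
ft_force: [-0.1, 0.5, 0.7]
grip_width: 0.291
finger_force: 0.0
```

Run:
```python
from cell import arm,cams
import cv2,numpy as np
b=cams.camera('wrist');s=cams.camera('scene')
print(arm.get_obs()['joint_pos'],[(c,[(np.round(d['centre'],4),round(d['conf'],2)) for d in cams.tip_of(c,'crank_grip')[:3]]) for c in('scene','wrist')])
s=cv2.resize(s[40:200,110:270],(400,400));b=cv2.resize(b[100:384,100:384],(400,400))
cv2.imwrite('pics/c8.png',np.hstack([s,b])[:,:,::-1])
```

```text
[-3.27312628e-01  2.96024391e-01  1.62747295e+00  8.73084286e-05
  1.21799628e+00 -5.33566797e-01] [('scene', [(array([ 0.5248, -0.163 ,  0.2348]), 0.51)]), ('wrist', [(array([ 0.524 , -0.1656,  0.2408]), 0.64)])]
```

View pics/c8.png

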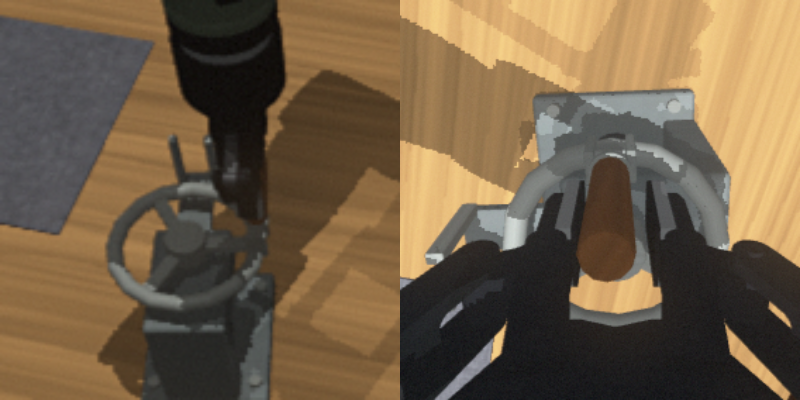

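The handle is upright at about 90° of turn, with the sleeve at crop (607,220) and the base square to the hand. I'll open and withdraw straight up.

Emit:
{"fn": "apply_moves", "kwargs": {"commands": [[0, 0, 0, 0, 0, 0], [0, 0, 0, 0, 0, 0], [0, 0, 0, 0, 0, 0], [0, 0, 0.005, 0, 0, 0], [0, 0, 0.01, 0, 0, 0], [0, 0, 0.015, 0, 0, 0], [0, 0, 0.015, 0, 0, 0], [0, 0, 0.015, 0, 0, 0], [0, 0, 0.015, 0, 0, 0], [0, 0, 0.015, 0, 0, 0], [0, 0, 0.015, 0, 0, 0], [0, 0, 0.015, 0, 0, 0], [0, 0, 0, 0, 0, 0], [0, 0, 0, 0, 0, 0]], "claw": 0.55}}

```text
time: 13.58
eef_pos: [0.53, -0.1676, 0.3415]
orientation: [1.98, 2.436, 0.002]
ft_force: [-0.8, -0.8, 0.0]
grip_width: 0.55
finger_force: 0.0
```

Run:
```python
from cell import arm,cams
import cv2,numpy as np
b=cams.camera('wrist');s=cams.camera('scene')
for c in('scene','wrist'):
    for t in('crank_grip','press'):print(c,t,[(np.round(d['centre'],4),round(d['conf'],2)) for d in cams.tip_of(c,t)[:2]])
s=cv2.resize(s[40:200,110:270],(400,400));b=cv2.resize(b[100:384,100:384],(400,400))
cv2.imwrite('pics/c9.png',np.hstack([s,b])[:,:,::-1])
```

```text
scene crank_grip [(array([ 0.5278, -0.164 ,  0.2358]), 0.65)]
scene press [(array([ 0.5478, -0.2305,  0.0032]), 0.76)]
wrist crank_grip [(array([ 0.5267, -0.1657,  0.2399]), 0.97)]
wrist press [(array([ 0.5426, -0.228 ,  0.0022]), 0.62)]
```

View pics/c9.png

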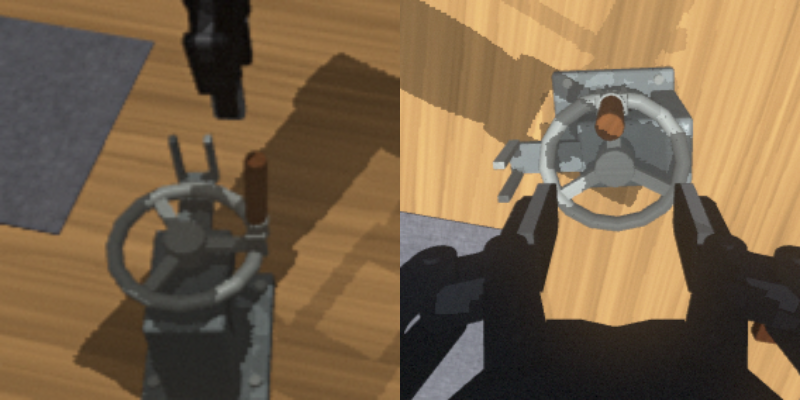

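The handle stands upright at crop (256,190), a quarter turn from the fork at (195,165), and the gripper is clear of it. Handing in.

```bash
python3 -c "
from cell import arm
print(arm.finish_job())"
```

```text
the job is handed in; nothing more can be done
None
```

The job is handed in: the crank snapped upright, the press's handwheel measured about 90° clockwise of its start, and the gripper was clear; the arm never went near the plain handwheel or the jar. The verdict was not shown.

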